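Tap a taper-shank board post fast in its fixture base

TASK

Take the green-collared post from the rack, rest its tapered shank lightly in the socket of the aluminium fixture base, and let go. Then take the orange-handled tamper and tap the post on its top (two light taps at least, lifting clear between them, no heavy blows) until it is wedged tight and no longer sinks under a tap of about 20 N. Finally stand the tamper upright on the bench, and leave everything else where it is.

Things in the scene. Friction and masses are not known exactly. Their poses are not given: they have to be found in the camera images.
- post: Steel board post standing upright in the rack, hung by its collar; 94 mm tall, 200 g. Origin at the centre of the shank's lower end, z up along its axis. From below: tapered shank 50 mm long, 10 mm in diameter at the lower end and 24 mm under the collar; green collar 38 mm in diameter, 8 mm thick (z 50 to 58 mm); plain steel head 22 mm in diameter, 36 mm long (z 58 to 94 mm), by which it is gripped.
- post_seat (a point): Centre of the underside of the green collar, 50 mm above the post's origin; axes as the post's.
- post_top (a point): Centre of the flat top of the post's head, 94 mm above the post's origin, where it is tapped; axes as the post's.
- base: Fixed aluminium fixture base, 110 x 110 x 50 mm, a 28 mm round hole with four sprung brass jaws in the middle of its top. Origin at the centre of its underside, z up.
- socket (a point): Mouth of the socket: centre of the hole, level with the base's top, 50 mm above the bench; z up. The shank enters freely. How deep the jaws sit differs by 16 mm from start to start and is not measured: they grip from a collar height of 11 to 27 mm on, found by feel. Resistance then rises some 3 to 8 N per mm; the post stays where it is left. Locked, the collar stands 3 to 23 mm up.
- tamper: Hand tamper standing on the bench, 98 mm tall, 250 g: white nylon foot 34 mm in diameter, 22 mm high, with a flat striking face underneath, and an orange round handle 26 mm in diameter above it. Origin at the centre of the striking face, z up along the handle. Keep taps below 30 N at every instant (more is a heavy blow): come down slowly, stop on force.
- rack: Fixed black plastic rack, 60 x 200 x 60 mm (x, y, z), with three 28 mm through holes in a row along its y axis, 65 mm apart, one post in each. Origin at the centre of its underside, z up.
- post_red: A like post with a red collar, standing in the rack; not to be moved. Origin as the green one's.
- post_blue: A like post with a blue collar, standing in the rack; not to be moved. Origin as the green one's.
- pcb: Green circuit board with parts on it, 85 x 100 mm, 16 mm high, lying on the bench; origin at the centre of its underside.
- driver: Screwdriver with a green handle, 160 mm long, lying on the bench; leave it alone.
- flux: Small jar, 44 mm in diameter, 60 mm high; origin at the centre of its underside; leave it alone.
- solder: Steel spool, 56 mm in diameter, 35 mm high; leave it alone.
- tweezers: Dark steel tweezers, 120 mm long, lying on the bench; leave them alone.
Not all that is in view belongs to the job. There is more than one size of the base; the job needs the larger.

How it is judged:
By the outcome, as a careful person would: the job done as asked, in the order asked, and still so for the second after the job is handed in, with the robot touching nothing.
It also fails if it takes over 72 s, if anything falls off the work surface, if the arm or the gripper's body presses on something with over 40 N, if the wrist force passes 120 N, or if a joint passes its speed limit or range.

ROBOT

A 7-joint arm with a two-finger parallel gripper is mounted at the origin on the work surface. World frame = base frame: x ahead of the robot, y to its left, z up, the work surface at z = 0. Lengths are in m, angles in rad, forces in N, time in s.
With the tool pointing down it reaches from about 0.4 to 0.85 m from the base axis. Payload 10.4 kg.
Tool frame: the origin (TCP) lies midway between the tips of the shut fingers; the grasp point (between the pads) lies 19 mm behind it; z points along the fingers, x is the direction in which the jaws open and shut, and the axes are right-handed (so a half turn about z gives the same grasp; the last joint's range is limited). The gripper opens to 85 mm and grips with 20 to 120 N. Pads are 22 mm wide; open, the fingers measure 114 mm over their backs; the gripper's body (76 mm by 85 mm) begins 54 mm behind the grasp point. The pads swing forward as they close: fully open they stand 13 mm farther back than shut.
Start: joints at [-1.348, 0.332, -0.065, 1.46, 0.022, 1.35, -0.088], TCP at [0.152, 0.606, 0.231] pointing down, gripper open.
Joint ranges: [-2.6, 2.6], [-0.5, 2.12], [-1.47, 1.34], [0.16, 2.42], [-1.27, 4.41], [0.06, 2.06], [-2.6, 2.6]. Speed limits (rad/s): [2.22, 2.22, 2.79, 2.79, 3.14, 3.14, 3.14].

INTERFACE

Orientations are given as a unit quaternion [x, y, z, w].
In Python, from workcell import monitor, eyes, ticket, models gives the robot as it stands.
- The arm moves only by the tool servo_tool, never from a script. Its argument "motion" is a list of rows, each a list of 7 numbers: the opening, from 0 (shut) to 1 (fully open), then the shift along the tool's x, y, z in m, then the turn, a rotation vector about the tool's x, y, z in degrees. In form: [[fingers, tx, ty, tz, rx, ry, rz], ...]. A call has 1 to 20 rows; each row is the pose to reach, as a shift and turn from the pose commanded when the call began, along the tool's axes at that moment; what a row does not reach only later rows make up. A row lasts 1/8 s, in which the tool goes at most 62.5 mm and 10.7 degrees, less where a joint would pass 70% of its speed; a pose out of reach is approached as far as the arm can. A call with a gripper value outside its range is refused whole. The fingers move at their own pace and stop on an object; "grip_force" is the grip in N (left out, the last holds). Time passes only in rows, so rows that repeat a pose let the fingers close. It gives the time, the measured TCP pose, the force and the opening at its end, in the units of the state.
- monitor.get_obs(): the state, without advancing time (a new reading comes with each control period).
- eyes.camera(name): name is "side" or "top"; returns (picture, depth): 400x640x3 uint8, blue, green, red; 400x640 float32, m along the optical axis (not along the pixel's ray), 0 where there is no reading.
- eyes.camera_info(name): a dict with "intrinsics" (3x3 intrinsics, pixels), "k1" (the pictures are not rectified: a ray, as slopes to the right and down, at radius r is drawn at 1 + k1 r^2 times it, then the intrinsics apply), "extrinsics" (4x4, takes a point from world to camera coordinates). Camera axes: x right, y down, z forward; pixel columns grow to the right and rows downward; lengths in m; the calibration is good to about 2 mm. A picture is of the moment at which its call begins. camera_info takes no time and is no camera call.
- ticket.hand_in(): hands the job in, once; it reports no verdict.
Trained networks look in the newest picture that a camera, given by its name, has taken for a name from the list of things; names that differ only in an ending like _2 or _b are one class to them, and where a whole thing is asked for, a point or a joint stands for the part that bears it (a point fixed in the world has none). Each returns a list of dicts, best first, with "confidence" (0 to 1); they miss things now and then, are a little off and sometimes report something else, mostly with a low value. They report only what shows in the picture. A call takes as long as a camera call. They do not tell look-alikes from the thing itself.
- models.boxes_of(camera, thing): "point" ([x, y, z] in m, in the coordinates of the camera as it stood for that picture, good to about 4 mm: the middle of the surface that is visible of it).
The state is a dict: "clock": time; "joint_pos": joint angles; "joint_velocities": joint speeds; "tau": joint torques, N m; "position": TCP position; "ee_rot": TCP orientation; "ft_force": force on the tool from outside, world axes, zero at the start; "torque": the same for the moment, N m; "grip_width": opening from 0.0 (shut) to 1.0 (fully open).
Only numpy, scipy, OpenCV 4.12 (cv2) and the standard library are available. Lean on these libraries where they do the work, as an engineer would, in place of code of your own. Each camera call takes 0.05 s, during which the arm holds its last target. There are 200 camera calls.

## Working session

There is one attempt and no reset: what is moved stays moved. The work goes in short steps, Python scripts to look and compute and a tool call to move; the robot and the scene stay as the last step left them, time stands still between calls to the robot, and variables do not carry over. Pictures are saved under pics/ and viewed, about 8 in all and at most 12, crops included, and the job is handed in when it is done.

Besides the shell and the picture viewer there is one more tool, called after ">>>" in YAML: its name, and indented under it one key for each argument. servo_tool: Moves the arm, as the interface text tells. Its arguments: {"type":"object","properties":{"motion":{"type":"array"},"grip_force":{"type":"number"}},"required":["motion"]}

```bash
mkdir -p pics; cat > h.py <<'E'
import numpy as np, cv2
from workcell import monitor, eyes, ticket, models
def world(c,p):
    T=np.linalg.inv(np.array(eyes.camera_info(c)["extrinsics"])); return (T@np.r_[p,1])[:3]
def px(c,P):
    i=eyes.camera_info(c);p=(np.array(i["extrinsics"])@np.r_[P,1])[:3];s=p[:2]/p[2];s=s*(1+i["k1"]*(s@s))
    K=np.array(i["intrinsics"]);return (K[:2,:2]@s+K[:2,2])
def cloud(c,d):
    i=eyes.camera_info(c);K=np.array(i["intrinsics"]);v,u=np.mgrid[:400,:640]
    s=cv2.undistortPoints(np.stack([u.ravel(),v.ravel()],1).astype(float)[:,None],K,np.array([i["k1"],0,0,0.]))[:,0]
    p=np.c_[s*d.reshape(-1,1),d.ravel(),np.ones(d.size)]
    return (p@np.linalg.inv(np.array(i["extrinsics"])).T)[:,:3].reshape(400,640,3)
E
python3 - <<'E'
from h import *
ims=[]
for c in("top","side"):
    im,d=eyes.camera(c);np.savez(f"pics/{c}0.npz",im=im,d=d);cv2.imwrite(f"pics/{c}0.png",im)
    for t in("post","base","tamper","rack","flux","pcb","solder","driver","tweezers"):
        for r in models.boxes_of(c,t)[:4]:
            print(c,t,round(r["confidence"],2),world(c,r["point"]).round(3),px(c,world(c,r["point"])).round())
o=monitor.get_obs();print({k:np.round(v,3) for k,v in o.items()})
E
```

```text
top base 0.89 [0.38  0.158 0.04 ] [265. 273.]
top base 0.6 [0.519 0.032 0.051] [310. 225.]
top tamper 0.58 [0.442 0.288 0.075] [217. 251.]
top rack 0.64 [ 0.464 -0.258  0.06 ] [413. 244.]
top flux 0.51 [0.717 0.258 0.059] [234. 156.]
top pcb 0.62 [0.782 0.035 0.005] [311. 141.]
top pcb 0.62 [ 0.46  -0.26   0.067] [414. 246.]
top solder 0.73 [0.779 0.033 0.003] [312. 142.]
top solder 0.51 [ 0.746 -0.178  0.037] [382. 150.]
top driver 0.78 [0.612 0.324 0.019] [213. 194.]
side post 0.56 [ 0.461 -0.273  0.078] [350. 281.]
side post 0.17 [0.519 0.002 0.051] [301. 202.]
side base 0.84 [0.518 0.004 0.051] [301. 202.]
side base 0.74 [0.61  0.301 0.019] [281. 153.]
side base 0.6 [0.382 0.127 0.036] [225. 198.]
side tamper 0.85 [0.437 0.286 0.047] [225. 161.]
side rack 0.62 [ 0.436 -0.299  0.054] [346. 309.]
side rack 0.58 [0.608 0.303 0.02 ] [280. 153.]
side flux 0.66 [ 0.459 -0.275  0.075] [350. 284.]
side flux 0.53 [0.715 0.244 0.032] [321. 149.]
side pcb 0.71 [0.439 0.283 0.047] [226. 161.]
side pcb 0.61 [0.78  0.031 0.004] [381. 184.]
side solder 0.71 [ 0.739 -0.19   0.031] [432. 224.]
side solder 0.33 [ 0.461 -0.275  0.076] [351. 283.]
side driver 0.52 [0.609 0.303 0.022] [280. 152.]
side tweezers 0.67 [ 0.638 -0.292  0.007] [430. 279.]
{'clock': np.float64(1.0), 'joint_pos': array([-1.348,  0.332, -0.065,  1.46 ,  0.022,  1.35 , -0.089]), 'joint_velocities': array([-0.002,  0.001, -0.001,  0.001,  0.001, -0.001, -0.001]), 'tau': array([-0.0000e+00, -6.2523e+01,  4.9000e-02, -3.9182e+01,  1.7000e-02,
        2.0000e-03,  0.0000e+00]), 'position': array([0.152, 0.606, 0.231]), 'ee_rot': array([ 0.788,  0.615,  0.   , -0.   ]), 'ft_force': array([-0.011,  0.658, -0.499]), 'torque': array([ 0.013,  0.007, -0.052]), 'grip_width': np.float64(0.999)}
```

View pics/top0.png

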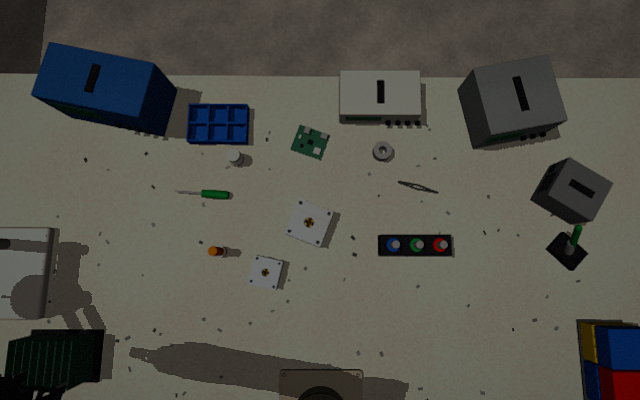

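View pics/side0.png

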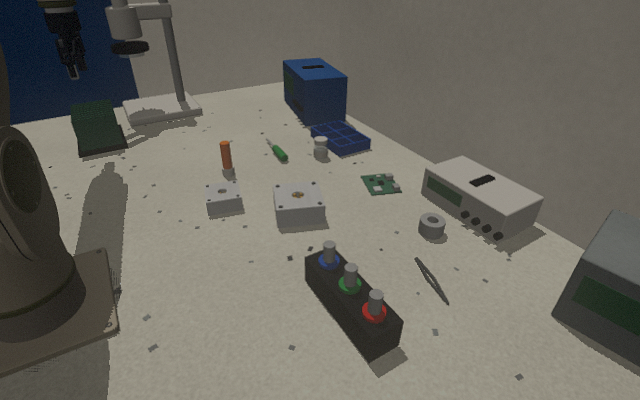

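Top view: the rack holds the blue (394,244), green (417,244) and red (440,245) posts. There are two bases, a larger one (310,224) and a smaller one (266,272). The tamper is at (218,251). I want green and the larger base, and I'll measure both and confirm them in a crop.

```bash
python3 - <<'E'
from h import *
for c in("top","side"):
    z=np.load(f"pics/{c}0.npz");im,d=z["im"],z["d"];P=cloud(c,d);v=d>0
    def sel(n,cx,cy,r,z0,z1):
        m=v&(np.hypot(P[...,0]-cx,P[...,1]-cy)<r)&(P[...,2]>z0)&(P[...,2]<z1);Q=P[m]
        if len(Q)<3: print(c,n,len(Q));return
        (a,b),wh,ang=cv2.minAreaRect(Q[:,:2].astype(np.float32))
        print(c,n,len(Q),"mean",Q.mean(0).round(4),"med z",np.median(Q[:,2]).round(4),"rect",np.round([a,b,*wh,ang],4))
    sel("large",.519,.025,.1,.042,.058); sel("small",.38,.15,.075,.03,.06)
    sel("tamptop",.44,.287,.05,.088,.11); sel("tamp",.44,.287,.05,.03,.088)
    sel("rack",.464,-.26,.13,.052,.064)
    for k,y in(("b",-.195),("g",-.26),("r",-.325)):
        sel("head"+k,.464,y,.03,.095,.125)
z=np.load("pics/top0.npz")["im"]
for n,(h0,h1,s0,s1) in {"g":(45,80,80,255)}.items():
    hsv=cv2.cvtColor(z,cv2.COLOR_BGR2HSV)[235:255,405:430];m=cv2.inRange(hsv,(h0,s0,40),(h1,s1,255));print(np.argwhere(m).mean(0)[::-1]+[405,235] if m.any() else None)
a=cv2.resize(z[195:295,200:325],None,fx=5,fy=5,interpolation=2)[:, :]
b=cv2.resize(z[230:262,370:460],None,fx=7,fy=7,interpolation=2)
out=np.zeros((750,640,3),np.uint8);out[:500,:625]=a;out[505:729,:630]=b
cv2.imwrite("pics/crop1.png",cv2.resize(np.clip(out*1.6,0,255).astype(np.uint8),None,fx=.8,fy=.8))
E
```

```text
top large 1412 mean [0.5249 0.0359 0.0511] med z 0.0512 rect [5.25400e-01 3.60000e-02 1.10000e-01 1.10000e-01 6.92204e+01]
top small 836 mean [0.3829 0.1587 0.0384] med z 0.0385 rect [ 0.3831  0.1588  0.0828  0.0825 76.8737]
top tamptop 78 mean [0.4411 0.293  0.0984] med z 0.0987 rect [0.4409 0.2942 0.0217 0.0249 0.9806]
top tamp 48 mean [0.4411 0.2841 0.0591] med z 0.0592 rect [0.4422 0.2852 0.0231 0.009  5.4929]
top rack 940 mean [ 0.4623 -0.265   0.0611] med z 0.0613 rect [ 0.4623 -0.2666  0.0563  0.1999  0.3907]
top headb 54 mean [ 0.4613 -0.2011  0.1046] med z 0.1049 rect [ 0.4613 -0.2013  0.0189  0.0203  0.7427]
top headg 56 mean [ 0.462  -0.2657  0.1045] med z 0.1051 rect [ 0.4619 -0.2662  0.0193  0.0201  1.2406]
top headr 57 mean [ 0.4624 -0.3304  0.1052] med z 0.1055 rect [ 0.4624 -0.3308  0.0193  0.0207  1.2997]
side large 1372 mean [0.5231 0.0284 0.0501] med z 0.0506 rect [5.26700e-01 3.54000e-02 1.14900e-01 1.10300e-01 6.93278e+01]
side small 732 mean [0.3839 0.152  0.0374] med z 0.0379 rect [ 0.3857  0.1577  0.0891  0.0832 77.2443]
side tamptop 58 mean [0.4423 0.2884 0.0946] med z 0.096 rect [4.4210e-01 2.9000e-01 2.7600e-02 2.3400e-02 5.2551e+01]
side tamp 191 mean [0.4413 0.2845 0.0594] med z 0.0594 rect [4.41600e-01 2.86200e-01 1.62000e-02 2.62000e-02 7.41061e+01]
side rack 2359 mean [ 0.4559 -0.2886  0.0599] med z 0.0603 rect [ 0.4636 -0.2675  0.0621  0.2022  0.7175]
side headb 125 mean [ 0.4617 -0.2055  0.1028] med z 0.1042 rect [ 4.62800e-01 -2.03600e-01  2.14000e-02  1.90000e-02  5.89991e+01]
side headg 156 mean [ 0.462  -0.2701  0.1028] med z 0.104 rect [ 4.632e-01 -2.681e-01  2.260e-02  2.050e-02  6.614e+01]
side headr 187 mean [ 0.4622 -0.3353  0.1027] med z 0.1038 rect [ 4.63700e-01 -3.33600e-01  2.14000e-02  2.06000e-02  6.27339e+01]
[414.525  244.6125]
```

View pics/crop1.png

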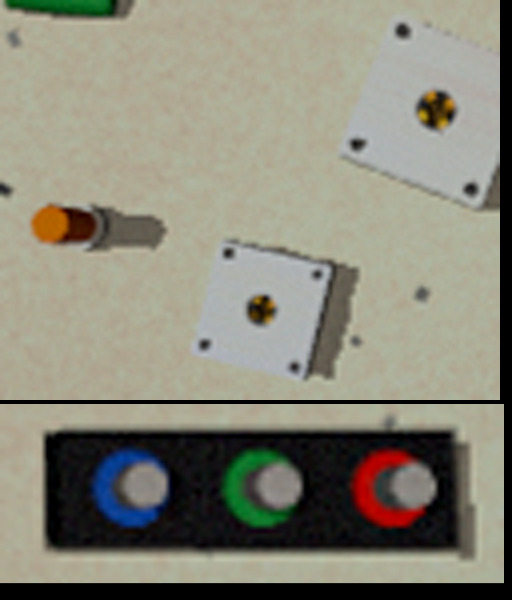

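Crop confirms it: the green-collared post is in the middle of the rack, and the larger base (110 mm against 83 mm) is at upper right. Next is a helper that turns targets into tool-axis shifts.

```bash
cat > g.py <<'E'
import sys; from h import *
from scipy.spatial.transform import Rotation as R
o=monitor.get_obs();q=R.from_quat(o["ee_rot"]);p=np.array(o["position"])
print("t",round(float(o["clock"]),2),"p",p.round(4),"f",np.round(o["ft_force"],1),"g",round(float(o["grip_width"]),3),"zaxis",q.as_matrix()[:,2].round(4),"x",q.as_matrix()[:,0].round(4))
for a in sys.argv[1:]:
    x,y,z,yaw=map(float,a.split(","))
    t=R.from_euler("z",yaw,degrees=True)*R.from_quat([1,0,0,0])
    print(a,"->",q.inv().apply(np.array([x,y,z])-p).round(4),np.degrees((q.inv()*t).as_rotvec()).round(2))
E
python3 g.py .5,.2,.22,40 .462,-.266,.16,0
```

```text
t 1.0 p [0.1521 0.6062 0.2313] f [-0.   0.7 -0.5] g 0.999 zaxis [-0.  0. -1.] x [0.2433 0.9699 0.    ]
.5,.2,.22,40 -> [-0.3093  0.4363  0.0113] [-0.   -0.   35.92]
.462,-.266,.16,0 -> [-0.7706  0.5129  0.0713] [-0.   -0.   75.92]
```

>>> servo_tool:
  motion:
    - [0.6,-0.309,0.436,0.011,0,0,36]
    - [0.6,-0.309,0.436,0.011,0,0,36]
    - [0.6,-0.309,0.436,0.011,0,0,36]
    - [0.6,-0.309,0.436,0.011,0,0,36]
    - [0.6,-0.309,0.436,0.011,0,0,36]
    - [0.6,-0.309,0.436,0.011,0,0,36]
    - [0.6,-0.309,0.436,0.011,0,0,36]
    - [0.6,-0.309,0.436,0.011,0,0,36]
    - [0.6,-0.771,0.513,0.071,0,0,75.92]
    - [0.6,-0.771,0.513,0.071,0,0,75.92]
    - [0.6,-0.771,0.513,0.071,0,0,75.92]
    - [0.6,-0.771,0.513,0.071,0,0,75.92]
    - [0.6,-0.771,0.513,0.071,0,0,75.92]
    - [0.6,-0.771,0.513,0.071,0,0,75.92]
    - [0.6,-0.771,0.513,0.071,0,0,75.92]
    - [0.6,-0.771,0.513,0.071,0,0,75.92]
    - [0.6,-0.771,0.513,0.071,0,0,75.92]
    - [0.6,-0.771,0.513,0.071,0,0,75.92]
    - [0.6,-0.771,0.513,0.071,0,0,75.92]

```text
clock: 3.38
position: [0.4626, -0.2649, 0.1604]
ee_rot: [1.0, 0.001, 0.0, -0.0]
ft_force: [-0.0, -0.2, 0.6]
grip_width: 0.601
```

```bash
python3 g.py .462,-.266,.075,0
```

```text
t 3.38 p [ 0.4626 -0.2649  0.1604] f [-0.  -0.2  0.6] g 0.601 zaxis [ 4.e-04  8.e-04 -1.e+00] x [1.0e+00 2.3e-03 5.0e-04]
.462,-.266,.075,0 -> [-0.0007  0.0011  0.0854] [-0.05 -0.03  0.13]
```

>>> servo_tool:
  motion:
    - [0.6,0,0,0.04,0,0,0]
    - [0.6,0,0,0.07,0,0,0]
    - [0.6,0,0,0.085,0,0,0]
    - [0.6,0,0,0.085,0,0,0]
    - [0.1,0,0,0.085,0,0,0]
    - [0.1,0,0,0.085,0,0,0]
    - [0.1,0,0,0.085,0,0,0]
    - [0.1,0,0,0.085,0,0,0]
    - [0.1,0,0,0.085,0,0,0]
  grip_force: 60

```text
clock: 4.5
position: [0.463, -0.2666, 0.0766]
ee_rot: [1.0, 0.0, 0.001, 0.0]
ft_force: [-1.6, 0.9, 7.2]
grip_width: 0.24
```

```bash
python3 g.py .462,-.266,.075,0
```

```text
t 4.5 p [ 0.463  -0.2666  0.0766] f [-1.6  0.9  7.2] g 0.24 zaxis [ 2.1e-03 -1.0e-04 -1.0e+00] x [1.0e+00 1.0e-04 2.1e-03]
.462,-.266,.075,0 -> [-0.001  -0.0006  0.0016] [ 0.01 -0.12  0.01]
```

>>> servo_tool:
  motion:
    - [0.1,0,0,-0.04,0,0,0]
    - [0.1,0,0,-0.09,0,0,0]
    - [0.1,0,0,-0.13,0,0,0]
    - [0.1,0.013,-0.06,-0.13,0,0,0]
    - [0.1,0.025,-0.12,-0.13,0,0,0]
    - [0.1,0.038,-0.18,-0.13,0,0,0]
    - [0.1,0.05,-0.24,-0.13,0,0,0]
    - [0.1,0.059,-0.285,-0.13,0,0,0]
    - [0.1,0.063,-0.302,-0.12,0,0,0]
    - [0.1,0.063,-0.302,-0.09,0,0,0]
    - [0.1,0.063,-0.302,-0.06,0,0,0]
    - [0.1,0.063,-0.302,-0.06,0,0,0]
    - [0.1,0.063,-0.302,-0.06,0,0,0]

```text
clock: 6.12
position: [0.5256, 0.035, 0.1364]
ee_rot: [1.0, -0.001, 0.001, -0.0]
ft_force: [0.6, 0.2, -2.8]
grip_width: 0.234
```

```bash
python3 g.py .525,.0357,.1016,0; python3 - <<'E'
from h import *
im,d=eyes.camera("side");top,dt=eyes.camera("top")
a=cv2.resize(im[120:240,230:370],None,fx=4,fy=4,interpolation=2);b=cv2.resize(top[185:265,270:350],None,fx=6,fy=6,interpolation=2)
out=np.zeros((480,1040,3),np.uint8);out[:480,:560]=a;out[:480,560:1040]=b
cv2.imwrite("pics/p2.png",cv2.resize(np.clip(out*1.6,0,255).astype(np.uint8),None,fx=.75,fy=.75))
E
```

```text
t 6.12 p [0.5256 0.035  0.1364] f [ 0.6  0.2 -2.8] g 0.234 zaxis [ 1.1e-03  1.0e-04 -1.0e+00] x [ 1.     -0.0011  0.0011]
.525,.0357,.1016,0 -> [-0.0006 -0.0007  0.0348] [-0.01 -0.06 -0.06]
```

View pics/p2.png

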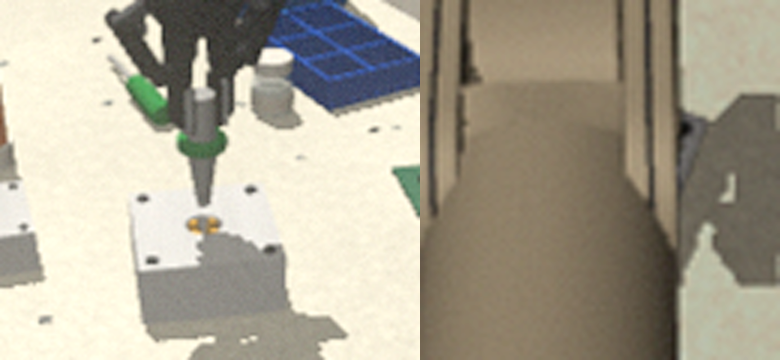

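>>> servo_tool:
  motion:
    - [0.1,0,0,0.02,0,0,0]
    - [0.1,0,0,0.035,0,0,0]
    - [0.1,0,0,0.039,0,0,0]
    - [0.1,0,0,0.039,0,0,0]
    - [0.1,0,0,0.039,0,0,0]

```text
clock: 6.85
position: [0.5255, 0.0357, 0.0968]
ee_rot: [1.0, -0.0, 0.0, -0.0]
ft_force: [1.8, 0.5, -2.6]
grip_width: 0.234
```

>>> servo_tool:
  motion:
    - [0.1,0,0,0.001,0,0,0]
    - [0.1,0,0,0.002,0,0,0]

```text
clock: 7.1
position: [0.5256, 0.0358, 0.0947]
ee_rot: [1.0, -0.0, 0.001, -0.0]
ft_force: [2.9, 1.2, -0.3]
grip_width: 0.238
```

>>> servo_tool:
  motion:
    - [0.1,0,0,0.001,0,0,0]
    - [0.1,0,0,0.0015,0,0,0]

```text
clock: 7.35
position: [0.5255, 0.0358, 0.0931]
ee_rot: [1.0, 0.0, 0.001, -0.0]
ft_force: [2.8, 3.0, 0.9]
grip_width: 0.236
```

>>> servo_tool:
  motion:
    - [0.1,0,0,0.001,0,0,0]
    - [0.1,0,0,0.001,0,0,0]

```text
clock: 7.6
position: [0.5255, 0.0358, 0.092]
ee_rot: [1.0, 0.0, 0.001, -0.0]
ft_force: [4.0, 2.6, 0.6]
grip_width: 0.241
```

>>> servo_tool:
  motion:
    - [0.1,0.001,-0.0007,0,0,0,0]
    - [0.1,0.001,-0.0007,0,0,0,0]
    - [0.1,0.001,-0.0007,0,0,0,0]

```text
clock: 7.98
position: [0.5259, 0.0362, 0.0917]
ee_rot: [1.0, -0.0, -0.0, 0.0]
ft_force: [1.7, 2.4, 0.6]
grip_width: 0.235
```

```bash
python3 - <<'E'
from h import *
for k in range(6):
    im,d=eyes.camera("side");o=monitor.get_obs();print(np.round(o["ft_force"],1),np.round(o["torque"],2))
P=cloud("side",d)
m=(d>0)&(np.hypot(P[...,0]-.5255,P[...,1]-.035)<.03)&(P[...,2]>.055)&(P[...,2]<.115)
hsv=cv2.cvtColor(im,cv2.COLOR_BGR2HSV);g=m&(cv2.inRange(hsv,(45,90,25),(85,255,255))>0)
print(g.sum(),P[g].mean(0),np.percentile(P[g][:,2],[2,50,98]).round(4))
E
```

```text
[2.4 2.8 1.4] [ 0.5  -0.63  0.02]
[2.4 1.6 0.9] [ 0.47 -0.64  0.07]
[2.1 0.7 1. ] [ 0.49 -0.59  0.  ]
[2.1 2.  1.7] [ 0.54 -0.55 -0.02]
[1.8 1.9 1.2] [ 0.41 -0.53 -0.01]
[1.9 2.1 1.1] [ 0.45 -0.47  0.03]
22 [0.52460671 0.02759253 0.08304085] [0.0793 0.0833 0.0846]
```

>>> servo_tool:
  motion:
    - [0.1,0.001,-0.001,0,0,0,0]
    - [0.1,0.001,-0.001,0.0005,0,0,0]
    - [0.1,0.001,-0.001,0.001,0,0,0]
    - [0.1,0.001,-0.001,0.001,0,0,0]

```text
clock: 8.78
position: [0.5266, 0.037, 0.0907]
ee_rot: [1.0, -0.0, -0.001, 0.0]
ft_force: [-2.4, 0.3, 3.8]
grip_width: 0.234
```

```bash
python3 - <<'E'
from h import *
for k in range(4):
    im,d=eyes.camera("side");o=monitor.get_obs();print(np.round(o["ft_force"],1),np.round(o["torque"],2),o["position"])
E
```

```text
[-2.9 -1.4  4.9] [-0.24  0.75 -0.02] [0.52664937 0.03698441 0.09065183]
[-2.9 -1.   4. ] [-0.24  0.82  0.02] [0.52668954 0.03704918 0.09065946]
[-3.3 -0.7  4.4] [-0.33  0.79  0.01] [0.52670315 0.0370593  0.09066776]
[-3.1 -2.2  4.1] [-0.31  0.9   0.04] [0.52671366 0.03707609 0.09066227]
```

>>> servo_tool:
  motion:
    - [0.1,-0.0005,0.0003,0,0,0,0]
    - [0.1,-0.0005,0.0003,0,0,0,0]
    - [0.6,-0.0005,0.0003,0,0,0,0]
    - [0.6,-0.0005,0.0003,0,0,0,0]
    - [0.6,-0.0005,0.0003,0,0,0,0]
    - [0.6,-0.0005,0.0003,0,0,0,0]
    - [0.6,-0.0005,0.0003,-0.04,0,0,0]
    - [0.6,-0.0005,0.0003,-0.08,0,0,0]
    - [0.6,-0.0005,0.0003,-0.12,0,0,0]

```text
clock: 10.1
position: [0.5264, 0.0369, 0.2121]
ee_rot: [1.0, -0.0, 0.0, -0.0]
ft_force: [0.9, 0.5, -0.0]
grip_width: 0.599
```

```bash
cat > chk.py <<'E'
from h import *
im,d=eyes.camera("side");P=cloud("side",d)
r=np.hypot(P[...,0]-.526,P[...,1]-.0365)
hsv=cv2.cvtColor(im,cv2.COLOR_BGR2HSV);g=(r<.03)&(d>0)&(cv2.inRange(hsv,(45,90,25),(85,255,255))>0)
print("collar",g.sum(),P[g].mean(0).round(4),np.percentile(P[g][:,2],[2,50,98]).round(4))
m=(d>0)&(r<.02)&(P[...,2]>.09)&(P[...,2]<.14)
if m.any(): t=P[m];hi=np.percentile(t[:,2],97);tt=t[t[:,2]>hi-.003];print("top",m.sum(),hi.round(4),tt.mean(0).round(4),"shaft",t[(t[:,2]>hi-.02)&(t[:,2]<hi-.008)].mean(0).round(4))
np.savez("pics/last.npz",im=im,d=d)
E
python3 chk.py; python3 g.py .441,.292,.2,15 .441,.292,.2,-10; python3 - <<'E'
from h import *
im=np.load("pics/last.npz")["im"]
cv2.imwrite("pics/p3.png",np.clip(cv2.resize(im[100:240,200:370],None,fx=4,fy=4,interpolation=2)*1.6,0,255).astype(np.uint8))
E
```

```text
collar 30 [0.5234 0.0325 0.0909] [0.0813 0.0827 0.1878]
top 145 0.1197 [0.5261 0.0344 0.1186] shaft [0.5233 0.0291 0.1057]
t 10.15 p [0.5287 0.0369 0.2173] f [ 1.8 -0.5  6.1] g 0.598 zaxis [ 0.0064  0.0021 -1.    ] x [ 1.0e+00 -7.0e-04  6.4e-03]
.441,.292,.2,15 -> [-0.088  -0.255   0.0172] [ -0.07  -0.38 -15.04]
.441,.292,.2,-10 -> [-0.088  -0.255   0.0172] [-0.15 -0.35  9.96]
```

View pics/p3.png

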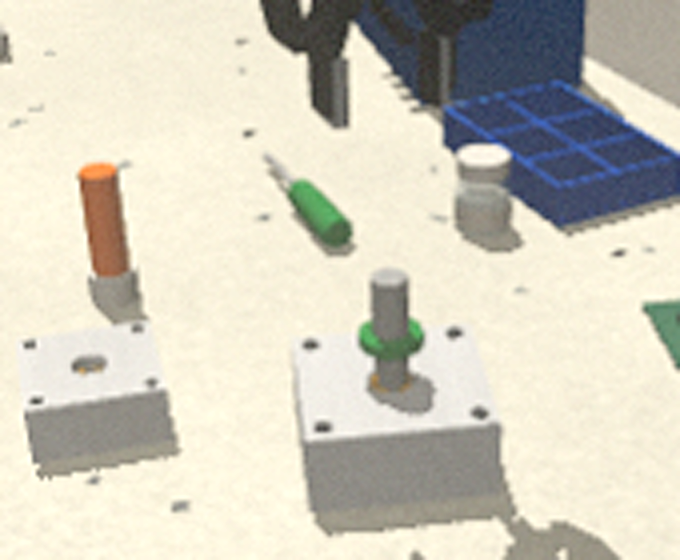

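Post stands upright and unattended in the large base (crop 388,330). The collar is about 25 mm up. Next, the tamper.

>>> servo_tool:
  motion:
    - [0.7,-0.021,-0.06,0,0,0,0]
    - [0.7,-0.042,-0.12,0.01,0,0,0]
    - [0.7,-0.063,-0.18,0.02,0,0,0]
    - [0.7,-0.08,-0.235,0.03,0,0,0]
    - [0.7,-0.0855,-0.2546,0.05,0,0,0]
    - [0.7,-0.0855,-0.2546,0.08,0,0,0]
    - [0.7,-0.0855,-0.2546,0.12,0,0,0]
    - [0.7,-0.0855,-0.2546,0.1555,0,0,0]
    - [0.7,-0.0855,-0.2546,0.1555,0,0,0]
    - [0.7,-0.0855,-0.2546,0.1555,0,0,0]
    - [0.1,-0.0855,-0.2546,0.1555,0,0,0]
    - [0.1,-0.0855,-0.2546,0.1555,0,0,0]
    - [0.1,-0.0855,-0.2546,0.1555,0,0,0]
    - [0.1,-0.0855,-0.2546,0.1555,0,0,0]
    - [0.1,-0.0855,-0.2546,0.1555,0,0,0]
    - [0.1,-0.0855,-0.2546,0.1555,0,0,0]
  grip_force: 90

```text
clock: 12.15
position: [0.4418, 0.2922, 0.0567]
ee_rot: [1.0, -0.0, 0.001, -0.001]
ft_force: [-0.9, -0.6, 6.6]
grip_width: 0.287
```

```bash
python3 g.py; python3 - <<'E'
from h import *
im,d=eyes.camera("side")
cv2.imwrite("pics/p4.png",np.clip(cv2.resize(im[90:240,180:330],None,fx=4,fy=4,interpolation=2)*1.6,0,255).astype(np.uint8))
E
```

```text
t 12.15 p [0.4418 0.2922 0.0567] f [-0.9 -0.6  6.6] g 0.287 zaxis [ 0.0015  0.0017 -1.    ] x [ 1.0e+00 -1.0e-04  1.5e-03]
```

View pics/p4.png

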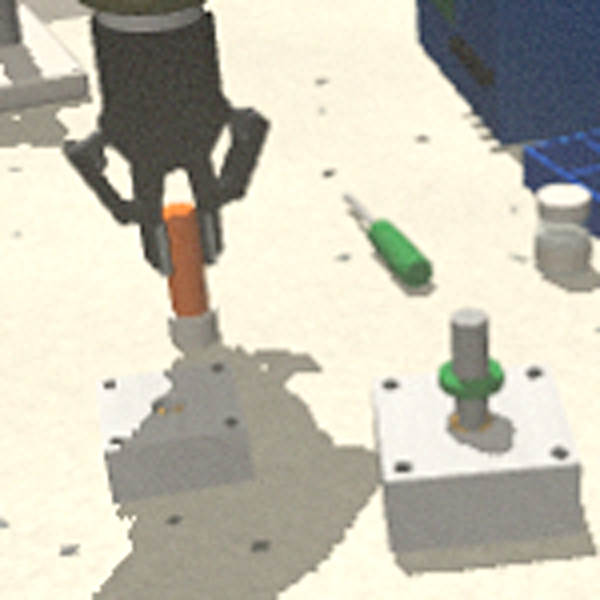

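Tamper is gripped by the handle (crop 183,255), and the post is still standing. Carry it over the post and hover.

>>> servo_tool:
  motion:
    - [0.1,0,0,-0.03,0,0,0]
    - [0.1,0,0,-0.08,0,0,0]
    - [0.1,0,0,-0.13,0,0,0]
    - [0.1,0.01,0.03,-0.15,0,0,0]
    - [0.1,0.03,0.085,-0.15,0,0,0]
    - [0.1,0.05,0.14,-0.15,0,0,0]
    - [0.1,0.07,0.2,-0.15,0,0,0]
    - [0.1,0.0853,0.2552,-0.15,0,0,0]
    - [0.1,0.0853,0.2552,-0.14,0,0,0]
    - [0.1,0.0853,0.2552,-0.14,0,0,0]
    - [0.1,0.0853,0.2552,-0.135,0,0,0]
    - [0.1,0.0853,0.2552,-0.135,0,0,0]
    - [0.1,0.0853,0.2552,-0.135,0,0,0]

```text
clock: 13.82
position: [0.5264, 0.037, 0.1904]
ee_rot: [1.0, 0.0, 0.0, -0.0]
ft_force: [-0.4, -0.0, -1.8]
grip_width: 0.283
```

```bash
python3 g.py; python3 - <<'E'
from h import *
im,d=eyes.camera("side");np.savez("pics/last.npz",im=im,d=d)
cv2.imwrite("pics/p5.png",np.clip(cv2.resize(im[100:240,220:380],None,fx=4,fy=4,interpolation=2)*1.6,0,255).astype(np.uint8))
E
```

```text
t 13.82 p [0.5264 0.037  0.1904] f [-0.4 -0.  -1.8] g 0.283 zaxis [ 1.e-04  2.e-04 -1.e+00] x [1.e+00 1.e-03 1.e-04]
```

View pics/p5.png

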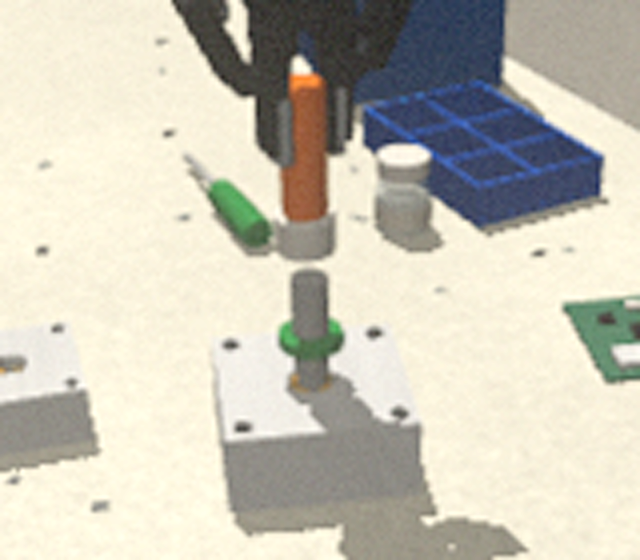

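>>> servo_tool:
  motion:
    - [0.1,0,0,0.006,0,0,0]
    - [0.1,0,0,0.01,0,0,0]
    - [0.1,0,0,0.012,0,0,0]
    - [0.1,0,0,0.013,0,0,0]
    - [0.1,0,0,0.014,0,0,0]
    - [0.1,0,0,0.015,0,0,0]
    - [0.1,0,0,0.016,0,0,0]

```text
clock: 14.75
position: [0.5266, 0.0364, 0.1746]
ee_rot: [1.0, -0.0, 0.0, -0.0]
ft_force: [-0.6, -0.1, 3.7]
grip_width: 0.283
```

>>> servo_tool:
  motion:
    - [0.1,0,0,0.001,0,0,0]
    - [0.1,0,0,0.002,0,0,0]

```text
clock: 15.0
position: [0.5271, 0.0365, 0.1733]
ee_rot: [1.0, -0.0, 0.001, -0.0]
ft_force: [-2.0, -0.1, 10.3]
grip_width: 0.285
```

>>> servo_tool:
  motion:
    - [0.1,0,0,0.001,0,0,0]
    - [0.1,0,0,0.002,0,0,0]

```text
clock: 15.25
position: [0.5275, 0.0365, 0.172]
ee_rot: [1.0, -0.0, 0.001, -0.001]
ft_force: [-3.2, -1.3, 15.3]
grip_width: 0.284
```

>>> servo_tool:
  motion:
    - [0.1,0,0,0.001,0,0,0]
    - [0.1,0,0,0.001,0,0,0]

```text
clock: 15.5
position: [0.5277, 0.0366, 0.1713]
ee_rot: [1.0, -0.0, 0.002, -0.001]
ft_force: [-1.6, -0.1, 15.8]
grip_width: 0.282
```

>>> servo_tool:
  motion:
    - [0.1,0,0,-0.003,0,0,0]
    - [0.1,0,0,-0.01,0,0,0]
    - [0.1,0,0,-0.015,0,0,0]
    - [0.1,0,0,-0.015,0,0,0]
    - [0.1,0,0,-0.015,0,0,0]
    - [0.1,0,0,-0.007,0,0,0]
    - [0.1,0,0,-0.004,0,0,0]
    - [0.1,0,0,-0.003,0,0,0]
    - [0.1,0,0,-0.002,0,0,0]
    - [0.1,0,0,-0.001,0,0,0]
    - [0.1,0,0,0,0,0,0]
    - [0.1,0,0,0,0,0,0]

```text
clock: 17.0
position: [0.5275, 0.0365, 0.1713]
ee_rot: [1.0, -0.0, 0.001, -0.001]
ft_force: [-2.8, -0.9, 14.2]
grip_width: 0.286
```

>>> servo_tool:
  motion:
    - [0.1,0,0,0.001,0,0,0]
    - [0.1,0,0,0.002,0,0,0]
    - [0.1,0,0,0.002,0,0,0]

```text
clock: 17.38
position: [0.5282, 0.0366, 0.1702]
ee_rot: [1.0, -0.0, 0.002, -0.001]
ft_force: [-3.7, -0.1, 21.1]
grip_width: 0.283
```

>>> servo_tool:
  motion:
    - [0.1,0,0,0.001,0,0,0]
    - [0.1,0,0,0.001,0,0,0]
    - [0.1,0,0,0.001,0,0,0]

```text
clock: 17.75
position: [0.5284, 0.0367, 0.1696]
ee_rot: [1.0, -0.0, 0.002, -0.001]
ft_force: [-4.9, -0.3, 25.1]
grip_width: 0.283
```

>>> servo_tool:
  motion:
    - [0.1,0,0,-0.004,0,0,0]
    - [0.1,0,0,-0.012,0,0,0]
    - [0.1,0,0,-0.018,0,0,0]
    - [0.1,0,0,-0.018,0,0,0]
    - [0.1,0,0,-0.018,0,0,0]
    - [0.1,0,0,-0.01,0,0,0]
    - [0.1,0,0,-0.007,0,0,0]
    - [0.1,0,0,-0.006,0,0,0]
    - [0.1,0,0,-0.005,0,0,0]
    - [0.1,0,0,-0.004,0,0,0]
    - [0.1,0,0,-0.003,0,0,0]
    - [0.1,0,0,-0.002,0,0,0]
    - [0.1,0,0,-0.001,0,0,0]
    - [0.1,0,0,-0.001,0,0,0]

```text
clock: 19.5
position: [0.5278, 0.0366, 0.1697]
ee_rot: [1.0, -0.0, 0.002, -0.001]
ft_force: [-3.8, 0.8, 18.3]
grip_width: 0.282
```

Third tap at about 21 N showed no sinking (0.1697 against 0.1696). Lift clear and carry the tamper back to above its old spot.

>>> servo_tool:
  motion:
    - [0.1,0,0,-0.005,0,0,0]
    - [0.1,0,0,-0.025,0,0,0]
    - [0.1,0,0,-0.045,0,0,0]
    - [0.1,-0.015,-0.045,-0.045,0,0,0]
    - [0.1,-0.035,-0.1,-0.045,0,0,0]
    - [0.1,-0.055,-0.16,-0.045,0,0,0]
    - [0.1,-0.075,-0.22,-0.045,0,0,0]
    - [0.1,-0.0853,-0.2552,-0.03,0,0,0]
    - [0.1,-0.0853,-0.2552,0.02,0,0,0]
    - [0.1,-0.0853,-0.2552,0.06,0,0,0]
    - [0.1,-0.0853,-0.2552,0.09,0,0,0]
    - [0.1,-0.0853,-0.2552,0.1,0,0,0]
    - [0.1,-0.0853,-0.2552,0.1,0,0,0]
    - [0.1,-0.0853,-0.2552,0.1,0,0,0]

```text
clock: 21.25
position: [0.4418, 0.2921, 0.0687]
ee_rot: [1.0, -0.0, 0.001, -0.001]
ft_force: [-0.5, -0.3, -0.9]
grip_width: 0.286
```

```bash
python3 chk.py; python3 g.py;python3 - <<'E'
from h import *
im=np.load("pics/last.npz")["im"]
cv2.imwrite("pics/p6.png",np.clip(cv2.resize(im[90:240,180:340],None,fx=4,fy=4,interpolation=2)*1.6,0,255).astype(np.uint8))
E
```

```text
collar 31 [0.5209 0.032  0.0777] [0.0754 0.0779 0.0797]
top 124 0.1147 [0.526  0.0344 0.1136] shaft [0.5232 0.0293 0.1009]
t 21.3 p [0.4418 0.2922 0.0686] f [-0.5  0.2 -1.2] g 0.284 zaxis [ 0.0015  0.0017 -1.    ] x [ 1.0e+00 -1.0e-04  1.5e-03]
```

View pics/p6.png

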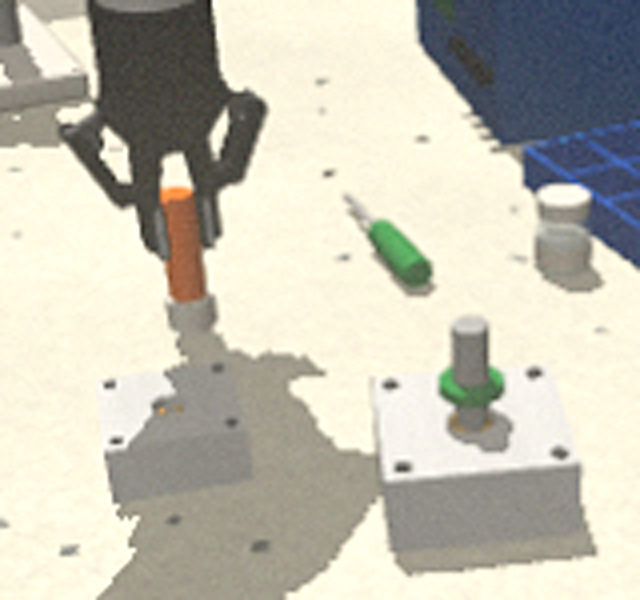

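>>> servo_tool:
  motion:
    - [0.1,0,0,0.004,0,0,0]
    - [0.1,0,0,0.007,0,0,0]
    - [0.1,0,0,0.009,0,0,0]
    - [0.1,0,0,0.01,0,0,0]
    - [0.1,0,0,0.011,0,0,0]
    - [0.1,0,0,0.011,0,0,0]

```text
clock: 22.05
position: [0.4411, 0.2917, 0.0567]
ee_rot: [1.0, -0.0, -0.0, -0.0]
ft_force: [-1.4, -1.3, 3.8]
grip_width: 0.282
```

Contact with the bench at 0.0567, the same height as at the grasp. Release and rise.

>>> servo_tool:
  motion:
    - [0.1,0,0,0,0,0,0]
    - [0.7,0,0,0,0,0,0]
    - [0.7,0,0,0,0,0,0]
    - [0.7,0,0,0,0,0,0]
    - [0.7,0,0,0,0,0,0]
    - [0.7,0,0,-0.02,0,0,0]
    - [0.7,0,0,-0.06,0,0,0]
    - [0.7,0,0,-0.12,0,0,0]
    - [0.7,0,0,-0.16,0,0,0]
    - [0.7,0,0,-0.16,0,0,0]
    - [0.7,0,0,-0.16,0,0,0]

```text
clock: 23.42
position: [0.4407, 0.2914, 0.2156]
ee_rot: [1.0, 0.0, -0.0, 0.0]
ft_force: [-1.0, -0.0, -0.9]
grip_width: 0.703
```

```bash
python3 chk.py; python3 g.py;python3 - <<'E'
from h import *
im=np.load("pics/last.npz")["im"]
cv2.imwrite("pics/p7.png",np.clip(cv2.resize(im[90:370,180:480],None,fx=2,fy=2,interpolation=2)*1.6,0,255).astype(np.uint8))
E
```

```text
collar 32 [0.5205 0.0316 0.0778] [0.0763 0.0779 0.0792]
top 119 0.1149 [0.526  0.0342 0.1139] shaft [0.5232 0.0289 0.1011]
t 23.48 p [0.4405 0.2913 0.2151] f [ 1.  -0.2 -0.6] g 0.701 zaxis [-0.0014 -0.0012 -1.    ] x [ 1.0e+00  1.0e-04 -1.4e-03]
```

View pics/p7.png

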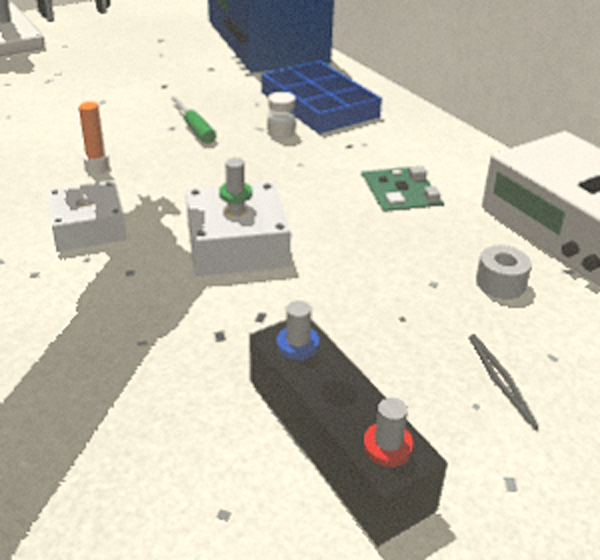

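The tamper stands upright (92,135) and the post is wedged in the large base (235,185). Everything else is where it was and the robot is clear, so I'll hand in.

```bash
python3 -c "
from h import *
print(ticket.hand_in())"
```

```text
the job is handed in; nothing more can be done
None
```

The job is done and handed in. The green post is wedged in the larger base and the tamper stands upright at its old spot. The last picture, taken at about 23.5 s on the clock, showed nothing else visibly moved and the robot clear of everything.

- **Resting the post:** I set it in the socket with about 7 N of downward force and let go. The collar then stood about 25 mm above the base.
- **Tapping:** I made three slow taps, lifting clear between them.

| Tap | Peak force on the post | Result |
|---|---|---|
| 1 | about 18 N | sank |
| 2 | about 27.5 N, close to the 30 N limit | sank |
| 3 | about 21 N | no sinking (TCP at 0.1697 m, against 0.1696 m before) |

- **Final height:** the post sank about 5 mm in all, leaving the collar about 19–20 mm up. That agrees between the arm position and the side camera.
- **Force accuracy:** I only read the force at the end of each move, and readings scatter by about 1 N. The true peak of the second tap could be slightly higher than the figure above.
- **Side force:** in the jaws it reached up to about 5 N while setting the post. I shifted it by about 1 mm to correct this before letting go.

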